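Blow off the fixture and offer up the cast lever

ROBOT

A 6-joint arm with a two-finger parallel gripper is mounted at the origin on a cart in front of the work surface, level with it; the furniture and walls round the work are solid. World frame = base frame: x ahead of the robot, y to its left, z up, the work surface at z = 0. Lengths are in mm, angles in degrees, forces in N, time in s.
With the tool pointing down it reaches from about 300 to 850 mm from the base axis. Payload 4.2 kg.
Tool frame: the origin (TCP) lies at the very end of the fingers, on their centre line; the grasp point (between the pads) lies 19 mm behind it; z points along the fingers, y is the line along which they close (so a half turn about z gives the same grasp; the last joint's range is limited). The gripper opens to 91 mm and grips with 3 to 60 N. Pads are 32 mm wide; open, the fingers measure 118 mm over their backs; the gripper's body (76 mm by 178 mm) begins 60 mm behind the grasp point.
Start: joints at [73.682, 18.312, 89.639, -0, 72.044, -1.146], TCP at [150.489, 554.974, 213.976] pointing down, gripper open.
Joint ranges: [-177.97, 177.97], [-48.28, 115.42], [12.27, 149.76], [-77.06, 257.06], [2.81, 150.46], [-146.56, 146.56]. Speed limits (degrees/s): [147.25, 147.25, 180, 180, 180, 180].

INTERFACE

Orientations are given as [roll, pitch, yaw] about the fixed x, y, z axes, in that order (R = Rz(yaw) Ry(pitch) Rx(roll)).
In Python, from workcell import env gives the robot as it stands.
- The arm moves only by the shell command python3 -m pendant 'ROWS' [FORCE]. ROWS is a JSON object of lists of equal length, an entry for each row: "translation": the shift along the tool's x, y, z in mm, a list of three; "roll": the turn about the tool's z in rad; "hand": the closure in counts, from 0 (fully open) to 255 (shut). In form: {"translation": [[dx, dy, dz], ...], "roll": [roll, ...], "hand": [hand, ...]}. A call has exactly 8 rows; each row shifts and turns the commanded pose from where the row before left it, along the tool's axes as they then stand; what a row does not reach is not made up. A row lasts 1/12 s, in which the tool goes at most 41.7 mm and 7.16 degrees, less where a joint would pass 70% of its speed; a pose out of reach is approached as far as the arm can. A call with a gripper value outside its range is refused whole. The fingers move at their own pace and stop on an object; FORCE is the grip in N (left out, the last holds). Time passes only in rows, so rows that do not move let the fingers close, or fill a call up. It gives the time, the measured TCP pose, the force, the opening and the grip force at its end, in the units of the state.
- env.state(): the state, without advancing time (a new reading comes with each control period).
- env.grab_frame(name): name is "scene" or "top" or "wrist"; returns a dict with "frame" (384x512x3 uint8, red, green, blue), "z_map" (384x512 float32, mm along the optical axis (not along the pixel's ray), 0 where there is no reading), "fx", "fy", "cx", "cy" (pixels), "pose" (4x4, takes a point from camera to world coordinates). Camera axes: x right, y down, z forward; pixel columns grow to the right and rows downward; lengths in mm; the calibration is good to about 2 mm. A picture is of the moment at which its call begins.
- env.job_done(): hands the job in; it is judged then, once.
Trained networks look in a picture, given as the dict that the camera call returned (one of the last four; its "shot" number tells which), for a name from the list of things; names that differ only in an ending like _2 or _b are one class to them, and where a whole thing is asked for, a point or a joint stands for the part that bears it (a point fixed in the world has none). Each returns a list of dicts, best first, with "score" (0 to 1); they miss things now and then, are a little off and sometimes report something else, mostly with a low value. They report only what shows in the picture. A call takes as long as a camera call.
- env.recognise(picture, label): "rect" ([centre column, centre row, width, height] in pixels, round what is visible of it).
- env.regions_of(picture, label): "pixels" (384x512 bool, what is visible of it) and "rect" ([centre column, centre row, width, height] in pixels, round what is visible of it).
The state is a dict: "time_s": time; "qpos": joint angles; "qvel": joint speeds; "effort": joint torques, N m; "ee_pos": TCP position; "ee_rot": TCP orientation; "force": force on the tool from outside, world axes, zero at the start; "torque": the same for the moment, N m; "gripper_width": finger opening in mm; "gripper_force": force on a finger pad.
Only numpy, scipy, OpenCV 4.12 (cv2) and the standard library are available. Lean on these libraries where they do the work, as an engineer would, in place of code of your own. Each camera call takes 0.05 s, during which the arm holds its last target. There are 200 camera calls.

TASK

Clear the fixture's posts of dust by squeezing the blow gun's trigger fully home for about a second and letting it spring back. Then pick up the cast lever by its balance point and bring it over the fixture, big boss above the thick post and small eye above the thin post, level, with 2 to 4 cm of air between the lever and the post tops, ready to be lowered on. Do not let the lever touch the fixture or knock the beaker, stopper or wash bottle about; finish while still holding the lever there, steady: do not put it down or let go.

Things in the scene. Friction and masses are not known exactly. Their poses are not given: they have to be found in the camera images.
- gun_grip (a point): Squeezing point of the grey blow gun, fixed upside down on the fixture, grip upright. 115 mm above the desk, midway between the grip's back and the squeezed trigger's front; x level from nozzle to rear, z up. Squeeze along x: grip and trigger span x -34 to +20 mm free, -20 to +20 squeezed. Grip 24 mm wide (y), top 144 mm above the desk; barrel below reaches 70 mm above the desk.
- trigger (a joint): Steel trigger, 8 mm thick, 18 wide, on the nozzle side of the grip, hinged 66 mm above the desk, free end up at 137 mm. Angle in rad: 0 released, 0.28 fully squeezed at its stop; it springs back by itself. At the squeezing point it moves 14 mm and takes about 3 N to start, 8 N to hold fully squeezed.
- thick_post_top (a point): Centre of the top of the fixture's thick steel post (18 mm diameter, top 50 mm above the desk; it fits the big boss's hole). Axes as the fixture's: y points from the thick to the thin post, z up. The gun's nozzle points at this post; its grip is 135 mm away.
- thin_post_top (a point): Centre of the top of the fixture's thin steel post (8 mm diameter, top 50 mm above the desk; it fits the small eye's hole), 180 mm from the thick post along the fixture's +y.
- lever_balance (a point): Balance point of the loose dark cast lever (0.5 to 0.75 kg, 214 mm long, 44 high, lying flat on its bosses), on its bar's centre line, 22 mm above its underside. x along the bar from big boss (centre x -50 mm) to small eye (x +130), z up. Grip the bar here across y, within 20 mm of the point: it is 16 mm wide, 20 high, and runs from x -27 to +119. The mid-length is 34 mm away, at x +34.
- lever_boss (a point): Centre of the lever's big boss (46 mm diameter, 44 high, with a 22 mm upright hole through it), half-way up: 22 mm above its underside; axes as the lever's.
- lever_eye (a point): Centre of the lever's small eye (22 mm diameter, 44 high, with an 11 mm upright hole through it), half-way up: 22 mm above its underside; axes as the lever's.
- beaker_by: Bystander: clear beaker, 52 mm diameter, 67 mm high; origin at the centre of its underside.
- stopper_by: Bystander: red rubber stopper, 30 mm diameter, 38 mm high; origin at the centre of its underside.
- wash_by: Bystander: white wash bottle with a blue cap and bent spout, 60 x 98 x 167 mm; origin at the centre of its underside.
- fixture: The fixture, fixed on the desk: 12 mm thick aluminium rail with two upright posts, and the blow gun on a side arm at 45 degrees; origin on the desk on the posts' line, 60 mm from the thick one and 120 from the thin; y towards the thin post.
- lever: The lever's body; origin under its balance point at the height of its underside; axes as for the balance point.

How it is judged:
By the outcome, as a careful person would: the job done as asked, in the order asked, and still so for the second after the job is handed in, while the arm keeps its last pose, push and grip.
It also fails if it takes over 50 s, if anything falls off the work surface, if the arm or the gripper's body presses on something with over 40 N, if the wrist force passes 120 N, or if a joint passes its speed limit or range.

## Working session

There is one attempt and no reset: what is moved stays moved. The work goes in short steps, Python scripts to look and compute and a shell command to move; the robot and the scene stay as the last step left them, time stands still between calls to the robot, and variables do not carry over. Pictures are saved under pics/ and viewed, at most 10 in all, crops included, and the job is handed in when it is done.

```bash
mkdir -p pics; cat > h.py <<'E'
import numpy as np, cv2
from workcell import env
def pts(p,mask):
    v,u=np.nonzero(mask&(p["z_map"]>0)); z=p["z_map"][v,u]
    c=np.stack([(u-p["cx"])/p["fx"]*z,(v-p["cy"])/p["fy"]*z,z],1)
    T=np.array(p["pose"]); return c@T[:3,:3].T+T[:3,3]
E
python3 - <<'E'
from h import *
s=env.state(); print(s["ee_pos"],s["ee_rot"],s["gripper_width"],s["time_s"])
ims=[]
for n in ["top","scene"]:
    p=env.grab_frame(n); ims.append(p["frame"]); print(n,np.round(p["pose"],2).tolist(),p["fx"])
    for l in ["lever","lever_boss","lever_eye","fixture","trigger","beaker_by","stopper_by","wash_by","thick_post_top","gun_grip"]:
        for r in env.regions_of(p,l)[:2]:
            q=pts(p,r["pixels"])
            print(l,round(r["score"],2),np.round(r["rect"]),len(q), np.round(np.percentile(q,[2,50,98],axis=0)).tolist() if len(q) else "")
    np.savez(f"{n}.npz",**{k:p[k] for k in ["frame","z_map","fx","fy","cx","cy","pose"]})
    cv2.imwrite(f"pics/{n}.png",cv2.resize(p["frame"][:,:,::-1],(800,600)))
E
```

```text
[150.34429828 554.47891005 213.12964342] [-1.79899759e+02  3.88040326e-04  1.64830697e+02] 91.29604381122746 0.0
top [[0.03, -0.98, 0.2, 256.26], [-1.0, -0.03, 0.0, -15.97], [0.0, -0.2, -0.98, 1220.89], [0.0, 0.0, 0.0, 1.0]] 487.8192320205959
lever 0.7 [151. 215.  49.  71.] 760 [[364.0, 190.0, 3.0], [479.0, 265.0, 34.0], [537.0, 310.0, 48.0]]
lever_boss 0.76 [154. 214.  51.  76.] 701 [[364.0, 190.0, 2.0], [483.0, 267.0, 34.0], [537.0, 308.0, 48.0]]
lever_boss 0.35 [365. 187.  49.  40.] 539 [[481.0, -323.0, 10.0], [523.0, -270.0, 70.0], [570.0, -221.0, 146.0]]
lever_eye 0.68 [152. 211.  50.  76.] 759 [[364.0, 191.0, 3.0], [482.0, 267.0, 34.0], [538.0, 309.0, 48.0]]
fixture 0.98 [314. 204. 149.  72.] 3974 [[416.0, -309.0, 6.0], [463.0, -156.0, 13.0], [557.0, 28.0, 142.0]]
beaker_by 0.56 [212. 136.  26.  26.] 461 [[634.0, 85.0, 0.0], [667.0, 111.0, 30.0], [683.0, 133.0, 70.0]]
stopper_by 0.49 [216. 253.   9.  15.] 110 [[348.0, 79.0, 4.0], [359.0, 91.0, 37.0], [372.0, 103.0, 42.0]]
wash_by 0.57 [261. 131.  26.  48.] 713 [[616.0, -34.0, 15.0], [631.0, -8.0, 113.0], [674.0, 20.0, 165.0]]
t
[... 1078 characters left out ...]
, 83.0, 24.0], [370.0, 100.0, 39.0]]
stopper_by 0.46 [170. 193.  37.  50.] 708 [[358.0, 186.0, -2.0], [454.0, 251.0, 30.0], [540.0, 309.0, 44.0]]
wash_by 0.82 [287. 175.  38.  57.] 1059 [[614.0, -38.0, 8.0], [627.0, -21.0, 81.0], [678.0, 10.0, 154.0]]
wash_by 0.67 [300. 245. 170.  75.] 5251 [[410.0, -322.0, -1.0], [479.0, -221.0, 11.0], [578.0, 19.0, 138.0]]
thick_post_top 0.71 [301. 249. 170.  72.] 5137 [[411.0, -322.0, -1.0], [478.0, -222.0, 12.0], [567.0, 19.0, 138.0]]
thick_post_top 0.52 [165. 192.  38.  49.] 644 [[358.0, 186.0, 2.0], [457.0, 248.0, 31.0], [533.0, 305.0, 44.0]]
gun_grip 0.55 [352. 232.  73.  48.] 1282 [[482.0, -324.0, -0.0], [524.0, -284.0, 70.0], [609.0, -221.0, 143.0]]
```

View pics/top.png

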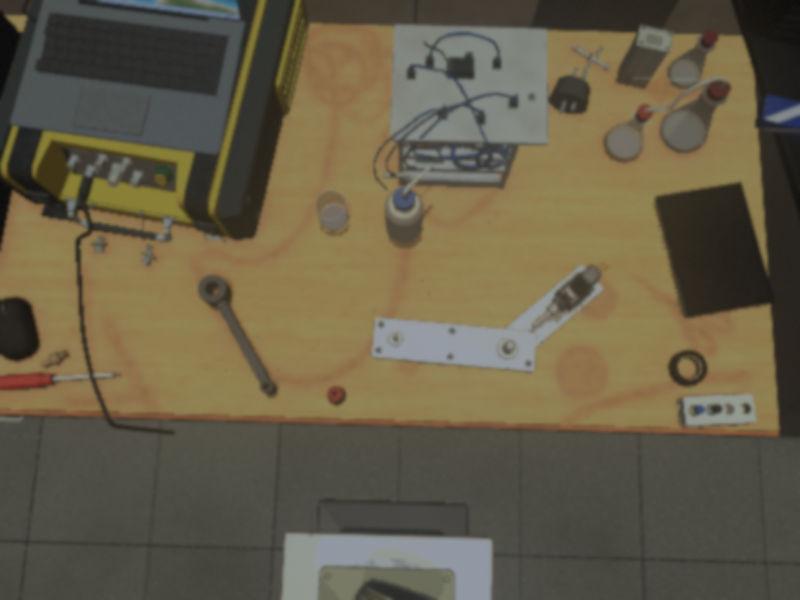

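View pics/scene.png

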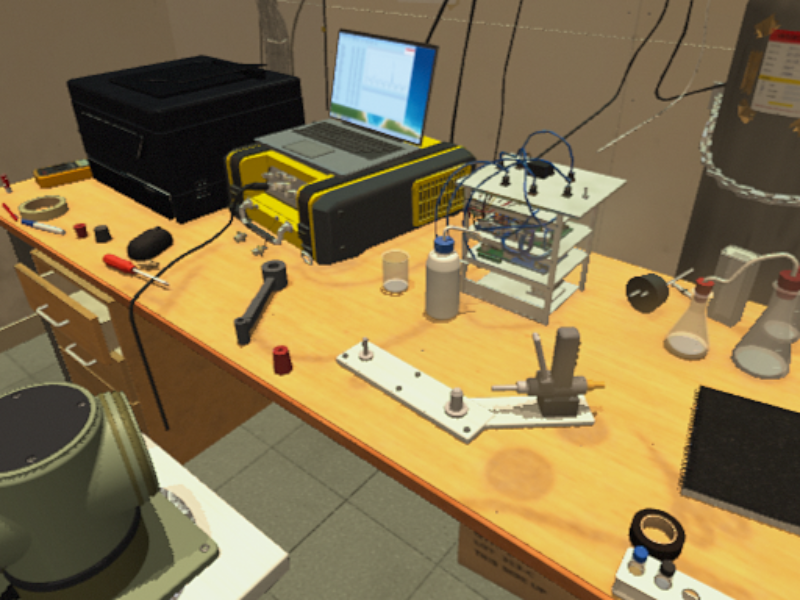

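```bash
python3 - <<'E'
from h import *
for n in ["top","scene"]:
    p=dict(np.load(n+".npz")); q=pts(p,np.ones((384,512),bool))
    x,y,z=q.T
    def sh(nm,m):
        a=q[m]
        if len(a)>3: print(n,nm,len(a),"min",np.round(a.min(0)),"med",np.round(np.median(a,0)),"max",np.round(a.max(0)), "rect",np.round(cv2.minAreaRect(a[:,:2].astype(np.float32))[0]),np.round(cv2.minAreaRect(a[:,:2].astype(np.float32))[1]),round(cv2.minAreaRect(a[:,:2].astype(np.float32))[2],1))
    fx=(x>400)&(x<620)&(y<60)&(y>-340)
    sh("post tops",fx&(z>40)&(z<56)&(x<480))
    for a in q[fx&(z>40)&(z<56)&(x<480)][:40]: print(np.round(a).astype(int).tolist(),end="")
    sh("grip top",fx&(z>136)&(z<155)); sh("grip mid",fx&(z>80)&(z<136))
    sh("grip100-130",fx&(z>100)&(z<130))
    sh("rail",fx&(z>8)&(z<17)&(x<520))
    lv=(x>340)&(x<560)&(y>170)&(y<330)
    sh("boss/eye tops",lv&(z>40)); 
    t=lv&(z>40); sh("lowx",t&(x<430)); sh("hix",t&(x>430)); sh("bar",lv&(z>24)&(z<38))
E
```

```text
top post tops 68 min [ 435. -224.   40.] med [ 447. -178.   49.] max [480.   5.  56.] rect [ 448. -112.] [ 41. 230.] 6.2
[479, -214, 51][479, -216, 54][479, -219, 53][479, -221, 55][480, -224, 51][477, -212, 49][476, -214, 55][477, -217, 52][477, -219, 53][476, -221, 56][474, -214, 56][474, -216, 54][474, -219, 55][472, -217, 52][456, 2, 52][456, 0, 51][454, 5, 49][454, 2, 46][454, 0, 50][454, -3, 47][452, 5, 46][451, 2, 51][451, 0, 51][450, 2, 42][450, 0, 42][449, -173, 47][449, -176, 48][450, -178, 46][450, -181, 46][451, -184, 41][447, -171, 44][446, -173, 52][447, -176, 48][447, -178, 49][447, -181, 48][447, -184, 45][445, -172, 43][444, -173, 49][444, -175, 51][444, -178, 50]top grip top 133 min [ 502. -298.  136.] med [ 534. -282.  143.] max [ 550. -246.  148.] rect [ 525. -272.] [22. 58.] 45.8
top grip mid 149 min [ 503. -299.   80.] med [ 530. -269.  104.] max [620.   7. 136.] rect [ 560. -141.] [318.  43.] 72.8
top grip100-130 68 min [ 506. -298.  100.] med [ 530. -271.  110.] max [620.   4. 129.] rect [ 563. -143.] [314.  35.] 72.4
top rail 2786 min [ 408. -318.    8.] med 
[... 1457 characters left out ...]
74.1
scene grip100-130 262 min [ 500. -303.  100.] med [ 524. -284.  114.] max [620.   3. 130.] rect [ 559. -145.] [317.  50.] 73.9
scene rail 2549 min [ 406. -308.    8.] med [ 450. -138.   11.] max [520.  37.  17.] rect [ 451. -138.] [111. 354.] 7.7
scene boss/eye tops 122 min [357. 184.  40.] med [508. 279.  43.] max [541. 315.  45.] rect [449. 248.] [216.  42.] 31.3
scene lowx 37 min [357. 184.  40.] med [366. 196.  43.] max [378. 209.  45.] rect [367. 195.] [22. 20.] 32.8
scene hix 85 min [498. 268.  40.] med [519. 289.  43.] max [541. 315.  45.] rect [521. 293.] [46. 41.] 43.1
scene bar 313 min [357. 185.  24.] med [444. 244.  31.] max [534. 306.  38.] rect [442. 249.] [206.  43.] 28.2
```

The top view shows the fixture at about (450,345): thick post (508,347), thin post (396,339), gun (575,290). The lever runs from its boss (214,290) to its eye (268,386). The scene view agrees, with the trigger at (538,350) on the nozzle side of the grip. The depth data put the posts at about (444,-178) and (452,1), and gun_grip at about (536,-277). I'll move above the gun first.

```bash
T='[-18.4,-21.9,0]'
python3 -m pendant '{"translation":[[-18.4,-21.9,0],[-18.4,-21.9,0],[-18.4,-21.9,0],[-18.4,-21.9,0],[-18.4,-21.9,0],[-18.4,-21.9,0],[-18.4,-21.9,0],[-18.4,-21.9,0]],"roll":[0,0,0,0,0,0,0,0],"hand":[0,0,0,0,0,0,0,0]}'
python3 -m pendant '{"translation":[[-18.4,-21.9,0],[-18.4,-21.9,0],[-18.4,-21.9,0],[-18.4,-21.9,0],[-18.4,-21.9,0],[-18.4,-21.9,0],[-18.4,-21.9,0],[-18.4,-21.9,0]],"roll":[0,0,0,0,0,0,0,0],"hand":[0,0,0,0,0,0,0,0]}'
```

```text
time_s: 1.77
ee_pos: [247.0, 346.1, 214.1]
ee_rot: [180.0, 0.0, 164.9]
force: [0.5, -0.6, 0.2]
gripper_width: 91.1
gripper_force: 0.0
time_s: 2.43
ee_pos: [343.3, 138.4, 214.2]
ee_rot: [180.0, 0.0, 164.8]
force: [-0.5, 0.3, -0.3]
gripper_width: 91.2
gripper_force: 0.0
```

As commanded; continuing with the second half and the turn.

```bash
python3 -m pendant '{"translation":[[-18.4,-21.9,0],[-18.4,-21.9,0],[-18.4,-21.9,0],[-18.4,-21.9,0],[-18.4,-21.9,0],[-18.4,-21.9,0],[-18.4,-21.9,0],[-18.4,-21.9,0]],"roll":[0,0,0,0,0,0,0,0],"hand":[0,0,0,0,0,0,0,0]}'
python3 -m pendant '{"translation":[[-18.4,-21.9,0],[-18.4,-21.9,0],[-18.4,-21.9,0],[-18.4,-21.9,0],[-18.4,-21.9,0],[-18.4,-21.9,0],[-18.4,-21.9,0],[-18.4,-21.9,0]],"roll":[0,0,0,0,0,0,0,0],"hand":[0,0,0,0,0,0,0,0]}'
for i in 1; do python3 -m pendant '{"translation":[[0,0,0],[0,0,0],[0,0,0],[0,0,0],[0,0,0],[0,0,0],[0,0,0],[0,0,0]],"roll":[0.089,0.089,0.089,0.089,0.089,0.089,0.089,0.089],"hand":[0,0,0,0,0,0,0,0]}'; done
python3 -m pendant '{"translation":[[0,0,0],[0,0,0],[0,0,0],[0,0,0],[0,0,0],[0,0,0],[0,0,0],[0,0,0]],"roll":[0.089,0.089,0.089,0.089,0.089,0.089,0.089,0.089],"hand":[0,0,0,0,0,0,0,0]}'
python3 -m pendant '{"translation":[[0,0,0],[0,0,0],[0,0,0],[0,0,0],[0,0,0],[0,0,0],[0,0,0],[0,0,0]],"roll":[0.089,0.089,0.089,0.089,0.089,0.089,0.089,0.089],"hand":[0,0,0,0,0,0,0,0]}'
python3 - <<'E'
from h import *
s=env.state(); print(s["ee_pos"],s["ee_rot"],np.round(s["qpos"],1))
p=env.grab_frame("wrist"); q=pts(p,np.ones((384,512),bool)); x,y,z=q.T
m=(z>137)&(z<150)&(x>480)&(x<580)&(y<-230)&(y>-330); print(m.sum(),cv2.minAreaRect(q[m][:,:2].astype(np.float32)))
d=np.array([np.cos(np.radians(-47.5)),np.sin(np.radians(-47.5))]); 
for lo,hi in [(139,150),(125,135),(105,125)]:
    m=(z>lo)&(z<hi)&(x>480)&(x<580)&(y<-230)&(y>-330); a=q[m][:,:2]-[535.7,-277.5]
    if m.sum(): print(lo,m.sum(),"along",np.round(np.percentile(a@d,[1,20,50,80,99])),"across",np.round(np.percentile(a@[-d[1],d[0]],[1,50,99])))
for l in ["trigger","gun_grip"]:
    for r in env.regions_of(p,l)[:1]:
        a=pts(p,r["pixels"]); print(l,r["score"],r["rect"],np.round(np.percentile(a,[2,50,98],axis=0)).tolist())
cv2.imwrite("pics/w1.png",p["frame"][:,:,::-1])
E
```

```text
time_s: 3.1
ee_pos: [439.5, -69.4, 214.1]
ee_rot: [180.0, 0.0, 164.8]
force: [1.1, 0.4, -0.3]
gripper_width: 91.3
gripper_force: 0.0
time_s: 3.77
ee_pos: [535.8, -276.9, 213.9]
ee_rot: [180.0, 0.0, 164.8]
force: [-0.2, -0.2, -0.2]
gripper_width: 91.2
gripper_force: 0.0
time_s: 4.43
ee_pos: [535.3, -275.5, 213.9]
ee_rot: [180.0, -0.0, 123.8]
force: [0.3, 0.5, 0.5]
gripper_width: 91.2
gripper_force: 0.0
time_s: 5.1
ee_pos: [535.4, -275.5, 213.9]
ee_rot: [-180.0, -0.0, 83.0]
force: [0.2, 0.2, -0.7]
gripper_width: 91.2
gripper_force: 0.0
time_s: 5.77
ee_pos: [535.4, -275.5, 213.9]
ee_rot: [-180.0, -0.0, 42.2]
force: [-0.3, 0.1, 0.1]
gripper_width: 91.1
gripper_force: 0.0
[ 535.37564011 -275.48236981  213.88282552] [-1.79996759e+02 -5.33782970e-03  4.21939442e+01] [-28.3  20.8  85.9   0.   73.3  19.5]
1184 ((527.4248046875, -275.5960388183594), (22.803499221801758, 58.55686569213867), 43.33545684814453)
139 1010 along [-5.  0.  8. 16. 22.] across [-15.  -4.   6.]
125 261 along [-33. -28.  -5.  12.  23.] across [-12.   4.   7.]
105 441 along [-30. -25.  -5.  12.  23.] across [-12.   4.   7.]
trigger 0.6 [230.9, 198.8, 37.9, 42.3] [[505.0, -274.0, 73.0], [517.0, -261.0, 118.0], [529.0, -251.0, 139.0]]
gun_grip 0.85 [251.2, 198.4, 157.5, 56.9] [[483.0, -323.0, 53.0], [536.0, -277.0, 90.0], [570.0, -226.0, 145.0]]
```

View pics/w1.png

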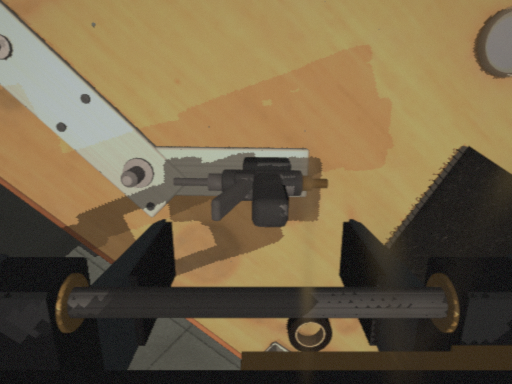

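The wrist view shows the gun at (265,190), its axis along the image rows and so along the closing line, and the nozzle to the left. I'll descend slightly to the nozzle side to clear the trigger tip, then shift and squeeze.

```bash
python3 -m pendant '{"translation":[[-4,0,0],[0,0,18],[0,0,20],[0,0,20],[0,0,20],[0,0,20],[0,0,12],[0,0,8]],"roll":[0,0,0,0,0,0,0,0],"hand":[0,0,0,0,0,0,0,0]}'
python3 -m pendant '{"translation":[[0,3,0],[0,2.2,0],[0,0,0],[0,0,0],[0,0,0],[0,0,0],[0,0,0],[0,0,0]],"roll":[0,0,0,0,0,0,0,0],"hand":[0,0,40,60,80,90,100,110]}' 20
```

```text
time_s: 6.58
ee_pos: [531.4, -277.9, 94.1]
ee_rot: [-179.8, 0.1, 42.5]
force: [0.3, 0.1, 0.2]
gripper_width: 91.4
gripper_force: 0.0
time_s: 7.25
ee_pos: [535.4, -281.5, 96.2]
ee_rot: [-179.9, 0.0, 42.5]
force: [-3.2, 3.2, 4.0]
gripper_width: 54.2
gripper_force: 2.4
```

```bash
python3 -m pendant '{"translation":[[0,0,0],[0,0,0],[0,0,0],[0,0,0],[0,0,0],[0,0,0],[0,0,0],[0,0,0]],"roll":[0,0,0,0,0,0,0,0],"hand":[120,130,140,150,160,170,180,190]}' 20
```

```text
time_s: 7.92
ee_pos: [534.8, -281.0, 96.0]
ee_rot: [-179.8, 0.0, 42.4]
force: [-5.1, 6.0, 5.8]
gripper_width: 39.8
gripper_force: 20.0
```

```bash
python3 -m pendant '{"translation":[[0,0,0],[0,0,0],[0,0,0],[0,0,0],[0,0,0],[0,0,0],[0,0,0],[0,0,0]],"roll":[0,0,0,0,0,0,0,0],"hand":[190,190,190,190,190,190,190,190]}' 20
python3 -m pendant '{"translation":[[0,0,0],[0,0,0],[0,0,0],[0,0,0],[0,0,0],[0,-2,0],[0,-2,0],[0,0,0]],"roll":[0,0,0,0,0,0,0,0],"hand":[100,60,30,0,0,0,0,0]}'
python3 -m pendant '{"translation":[[0,0,0],[0,0,-8],[0,0,-18],[0,0,-20],[0,0,-20],[0,0,-20],[0,0,-20],[0,0,-20]],"roll":[0,0,0,0,0,0,0,0],"hand":[0,0,0,0,0,0,0,0]}'
python3 - <<'E'
from h import *
p=env.grab_frame("wrist")
for r in env.regions_of(p,"trigger")[:1]:
    a=pts(p,r["pixels"]); print(r["score"],r["rect"],np.round(np.percentile(a,[2,50,98],axis=0)).tolist())
print(np.round(env.state()["qpos"],1))
E
```

```text
time_s: 8.58
ee_pos: [534.8, -281.0, 96.0]
ee_rot: [-179.8, 0.0, 42.4]
force: [-4.4, 4.5, 5.2]
gripper_width: 39.5
gripper_force: 20.0
time_s: 9.25
ee_pos: [534.0, -279.7, 96.4]
ee_rot: [179.8, -0.0, 42.5]
force: [-0.0, -0.4, -0.2]
gripper_width: 89.7
gripper_force: 0.0
time_s: 9.92
ee_pos: [533.5, -279.4, 224.0]
ee_rot: [179.9, -0.0, 42.4]
force: [0.7, -0.5, -0.2]
gripper_width: 90.9
gripper_force: 0.0
0.55 [229.8, 191.6, 37.5, 42.9] [[502.0, -278.0, 62.0], [517.0, -262.0, 116.0], [529.0, -251.0, 139.0]]
[-28.7  20.3  84.9  -0.   74.3  18.8]
```

The trigger is back at its released position. Next I'll move above the lever with tool x along lever x (yaw -148), so the final turn stays within joint 6's range.

```bash
python3 -m pendant '{"translation":[[20.4,-27.5,0],[20.4,-27.5,0],[20.4,-27.5,0],[20.4,-27.5,0],[20.4,-27.5,0],[20.4,-27.5,0],[20.4,-27.5,0],[20.4,-27.5,0]],"roll":[0,0,0,0,0,0,0,0],"hand":[0,0,0,0,0,0,0,0]}'
python3 -m pendant '{"translation":[[20.4,-27.5,0],[20.4,-27.5,0],[20.4,-27.5,0],[20.4,-27.5,0],[20.4,-27.5,0],[20.4,-27.5,0],[20.4,-27.5,0],[20.4,-27.5,0]],"roll":[0,0,0,0,0,0,0,0],"hand":[0,0,0,0,0,0,0,0]}'
python3 -m pendant '{"translation":[[0,0,0],[0,0,0],[0,0,0],[0,0,0],[0,0,0],[0,0,0],[0,0,0],[0,0,0]],"roll":[-0.1235,-0.1235,-0.1235,-0.1235,-0.1235,-0.1235,-0.1235,-0.1235],"hand":[0,0,0,0,0,0,0,0]}'
python3 -m pendant '{"translation":[[0,0,0],[0,0,0],[0,0,0],[0,0,0],[0,0,0],[0,0,0],[0,0,0],[0,0,0]],"roll":[-0.1235,-0.1235,-0.1235,-0.1235,-0.1235,-0.1235,-0.1235,-0.1235],"hand":[0,0,0,0,0,0,0,0]}'
python3 -m pendant '{"translation":[[0,0,0],[0,0,0],[0,0,0],[0,0,0],[0,0,0],[0,0,0],[0,0,0],[0,0,0]],"roll":[-0.1235,-0.1235,-0.1235,-0.1235,-0.1235,-0.1235,-0.1235,-0.1235],"hand":[0,0,0,0,0,0,0,0]}'
cat > lev.py <<'E'
from h import *
s=env.state(); print(np.round(s["ee_pos"],1),np.round(s["ee_rot"],1),np.round(s["qpos"],1))
p=env.grab_frame("wrist"); q=pts(p,np.ones((384,512),bool)); x,y,z=q.T
lv=(x>330)&(x<570)&(y>160)&(y<330)
b=lv&(z>24)&(z<38)
t=q[lv&(z>39)&(z<55)]
for nm,m in [("eye",t[:,0]<430),("boss",t[:,0]>460)]:
    a=t[m]; print(nm,len(a),np.round(a.mean(0),1) if len(a) else "",cv2.minEnclosingCircle(a[:,:2].astype(np.float32)) if len(a) else "")
a=q[b]; c=a[:,:2].mean(0); print("bar",len(a),c,np.median(a[:,2]),"fit",cv2.fitLine(a[:,:2].astype(np.float32),cv2.DIST_HUBER,0,.01,.01).ravel())
print("tall near",[np.round(v) for v in q[(z>75)&(z<190)&(np.hypot(x-478,y-265)<150)][:3]])
cv2.imwrite("pics/w2.png",p["frame"][:,:,::-1])
E
python3 lev.py
```

```text
time_s: 10.68
ee_pos: [504.5, -5.1, 221.5]
ee_rot: [-180.0, 0.0, 42.4]
force: [0.6, -0.4, 0.2]
gripper_width: 91.0
gripper_force: 0.0
time_s: 11.35
ee_pos: [476.5, 267.4, 221.5]
ee_rot: [180.0, 0.0, 42.5]
force: [0.2, 0.1, -0.3]
gripper_width: 91.0
gripper_force: 0.0
time_s: 12.02
ee_pos: [477.0, 265.7, 221.3]
ee_rot: [-180.0, 0.0, 99.4]
force: [0.2, 0.4, 0.1]
gripper_width: 91.0
gripper_force: 0.0
time_s: 12.68
ee_pos: [477.0, 265.7, 221.3]
ee_rot: [-180.0, -0.0, 156.0]
force: [-0.5, 0.6, 1.2]
gripper_width: 91.2
gripper_force: 0.0
time_s: 13.35
ee_pos: [477.0, 265.7, 221.3]
ee_rot: [-180.0, -0.0, -147.4]
force: [-0.2, -0.7, -0.0]
gripper_width: 91.2
gripper_force: 0.0
[477.  265.7 221.3] [-180.    -0.  -147.4] [ 27.9  15.4  92.7  -0.   71.9 -94.7]
eye 354 [369.4 195.2  44.6] ((369.33819580078125, 195.14752197265625), 10.875176429748535)
boss 1050 [520.2 290.3  44.5] ((521.167236328125, 291.109619140625), 22.981731414794922)
bar 2461 [442.05634181 240.94131828] 33.22194932550377 fit [  0.8444831    0.53558224 439.3614     239.07635   ]
tall near [array([610., 249.,  77.]), array([609., 250.,  78.]), array([609., 251.,  76.])]
```

View pics/w2.png

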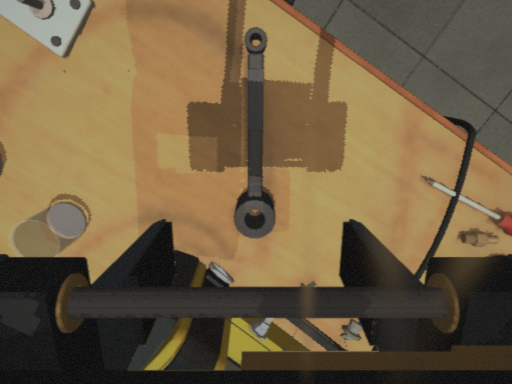

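The wrist view shows the lever upright in the image: boss (255,215), eye (256,40), bar on the tool's centre line. I'll correct by about 2 mm, descend and grip.

```bash
python3 -m pendant '{"translation":[[-1,-2,10],[0,0,30],[0,0,35],[0,0,35],[0,0,35],[0,0,25],[0,0,15],[0,0,10]],"roll":[0.005,0,0,0,0,0,0,0],"hand":[0,0,0,0,0,0,0,0]}'
python3 -m pendant '{"translation":[[0,0,10],[0,0,6],[0,0,4],[0,0,0],[0,0,0],[0,0,0],[0,0,0],[0,0,0]],"roll":[0,0,0,0,0,0,0,0],"hand":[0,0,0,0,60,120,160,180]}' 50
```

```text
time_s: 14.07
ee_pos: [477.4, 263.7, 23.9]
ee_rot: [180.0, -0.3, -148.2]
force: [-0.5, -0.4, 0.6]
gripper_width: 91.5
gripper_force: 0.0
time_s: 14.73
ee_pos: [479.4, 264.9, 7.6]
ee_rot: [-180.0, 0.1, -148.0]
force: [0.3, -0.3, 0.3]
gripper_width: 67.6
gripper_force: 0.0
```

```bash
python3 -m pendant '{"translation":[[0,0,2],[0,0,0],[0,0,0],[0,0,0],[0,0,0],[0,0,0],[0,0,0],[0,0,0]],"roll":[0,0,0,0,0,0,0,0],"hand":[190,200,220,240,255,255,255,255]}' 50
python3 -m pendant '{"translation":[[0,0,0],[0,0,-3],[0,0,-5],[0,0,-6],[0,0,-6],[0,0,0],[0,0,0],[0,0,0]],"roll":[0,0,0,0,0,0,0,0],"hand":[255,255,255,255,255,255,255,255]}' 50
python3 - <<'E'
from h import *
s=env.state(); print({k:np.round(s[k],2) for k in ["force","torque","ee_pos","ee_rot"]})
E
```

```text
time_s: 15.4
ee_pos: [479.2, 264.6, 5.0]
ee_rot: [-180.0, 0.0, -148.0]
force: [-0.4, 0.1, -0.7]
gripper_width: 15.4
gripper_force: 50.0
time_s: 16.07
ee_pos: [478.9, 264.7, 25.0]
ee_rot: [180.0, -0.0, -148.0]
force: [0.9, 0.2, -5.9]
gripper_width: 16.2
gripper_force: 50.0
{'force': array([ 0.86,  0.16, -5.86]), 'torque': array([ 0.04,  0.02, -0.04]), 'ee_pos': array([478.89, 264.66,  24.96]), 'ee_rot': array([ 1.7999e+02, -1.0000e-02, -1.4802e+02])}
```

The lever is held level, weighing about 6 N with hardly any moment. I'll raise it, carry it and turn it.

```bash
python3 -m pendant '{"translation":[[0,0,-8],[0,0,-18],[0,0,-28],[0,0,-30],[0,0,-30],[0,0,-30],[0,0,-18],[0,0,-8]],"roll":[0,0,0,0,0,0,0,0],"hand":[255,255,255,255,255,255,255,255]}' 50
python3 -m pendant '{"translation":[[4,-5.4,0],[8,-10.8,0],[12,-16.2,0],[12,-16.2,0],[12,-16.2,0],[12,-16.2,0],[12,-16.2,0],[12,-16.2,0]],"roll":[0,0,0,0,0,0,0,0],"hand":[255,255,255,255,255,255,255,255]}' 50
python3 -m pendant '{"translation":[[12,-16.2,0],[12,-16.2,0],[12,-16.2,0],[12,-16.2,0],[12,-16.2,0],[8,-10.8,0],[4,-5.4,0],[0,0,0]],"roll":[0,0,0,0,0,0,0,0],"hand":[255,255,255,255,255,255,255,255]}' 50
python3 -m pendant '{"translation":[[0,0,0],[0,0,0],[0,0,0],[0,0,0],[0,0,0],[0,0,0],[0,0,0],[0,0,0]],"roll":[0.03,0.07,0.1,0.1,0.1,0.1,0.1,0.1],"hand":[255,255,255,255,255,255,255,255]}' 50
python3 -m pendant '{"translation":[[0,0,0],[0,0,0],[0,0,0],[0,0,0],[0,0,0],[0,0,0],[0,0,0],[0,0,0]],"roll":[0.1,0.1,0.1,0.1,0.1,0.1,0.1,0.1],"hand":[255,255,255,255,255,255,255,255]}' 50
python3 -m pendant '{"translation":[[0,0,0],[0,0,0],[0,0,0],[0,0,0],[0,0,0],[0,0,0],[0,0,0],[0,0,0]],"roll":[0.1,0.1,0.1,0.1,0.1,0.1,0.07,0.003],"hand":[255,255,255,255,255,255,255,255]}' 50
python3 - <<'E'
from h import *
s=env.state(); print(np.round(s["qpos"],1))
for n in ["top","scene"]:
    p=env.grab_frame(n); np.savez(n+"2.npz",**{k:p[k] for k in ["frame","z_map","fx","fy","cx","cy","pose"]})
    cv2.imwrite(f"pics/{n}2.png",p["frame"][:,:,::-1])
E
```

```text
time_s: 16.73
ee_pos: [480.2, 265.3, 198.6]
ee_rot: [-180.0, 0.3, -148.0]
force: [-0.1, 0.3, -5.7]
gripper_width: 15.6
gripper_force: 50.0
time_s: 17.4
ee_pos: [465.7, 121.5, 192.6]
ee_rot: [179.9, -0.3, -148.0]
force: [0.3, -0.0, -6.2]
gripper_width: 15.8
gripper_force: 50.0
time_s: 18.07
ee_pos: [456.6, 1.8, 193.4]
ee_rot: [179.9, -0.2, -148.2]
force: [-0.4, 0.8, -4.8]
gripper_width: 15.8
gripper_force: 50.0
time_s: 18.73
ee_pos: [457.5, 4.2, 194.0]
ee_rot: [180.0, -0.1, 171.6]
force: [0.5, 0.9, -5.4]
gripper_width: 15.9
gripper_force: 50.0
time_s: 19.4
ee_pos: [457.5, 4.2, 194.0]
ee_rot: [-179.9, -0.1, 125.8]
force: [0.2, 0.0, -6.0]
gripper_width: 15.8
gripper_force: 50.0
time_s: 20.07
ee_pos: [457.6, 4.1, 194.1]
ee_rot: [-179.9, -0.0, 87.4]
force: [0.6, 0.1, -4.8]
gripper_width: 15.2
gripper_force: 50.0
[ -0.9   8.6 105.8   0.   65.6   1.6]
```

View pics/scene2.png

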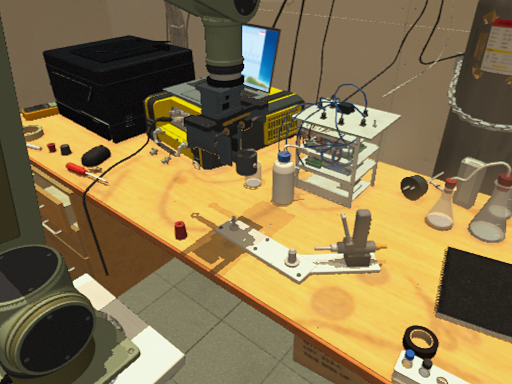

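The lever is level in the gripper with the boss at (246,160), and the bystanders are undisturbed. Next I move over the posts, still high, and measure lever against posts.

```bash
python3 -m pendant '{"translation":[[-6,0,0],[-14,-1,0],[-22,-1,0],[-26,-1,0],[-26,-1,0],[-22,-1,0],[-12,0,0],[-4.5,0,0]],"roll":[0,0,0,0,0,0,0,0],"hand":[255,255,255,255,255,255,255,255]}' 50
python3 -m pendant '{"translation":[[0,0,0],[0,0,15],[0,0,20],[0,0,20],[0,0,15],[0,0,5],[0,0,0],[0,0,0]],"roll":[0,0,0,0,0,0,0,0],"hand":[255,255,255,255,255,255,255,255]}' 50
cat > fin.py <<'E'
from h import *
import sys
s=env.state(); e=s["ee_pos"]; print(np.round(e,1),np.round(s["ee_rot"],2)); zl=e[2]-5+44
for n in ["wrist","top","scene"]:
    p=env.grab_frame(n); q=pts(p,np.ones((384,512),bool)); x,y,z=q.T
    for nm,c,r,lo,hi in [("boss",[444,-178],30,zl-5,zl+6),("eye",[452,1],20,zl-5,zl+6),("thick",[444,-178],14,44,56),("thin",[452,1],12,44,56)]:
        m=(np.hypot(x-c[0],y-c[1])<r)&(z>lo)&(z<hi); a=q[m]
        if len(a)>3: 
            (u,v),R=cv2.minEnclosingCircle(a[:,:2].astype(np.float32)); print(n,nm,len(a),np.round([u,v,R],1),"mean",np.round(a.mean(0),1),"zmed",round(float(np.median(a[:,2])),1))
    cv2.imwrite(f"pics/{n}_{sys.argv[1]}.png",p["frame"][:,:,::-1])
E
python3 fin.py 3
```

```text
time_s: 20.83
ee_pos: [447.2, -130.8, 194.8]
ee_rot: [-180.0, 0.0, 87.4]
force: [0.3, -0.4, -5.8]
gripper_width: 15.4
gripper_force: 50.0
time_s: 21.5
ee_pos: [448.0, -128.3, 120.4]
ee_rot: [180.0, -0.0, 87.5]
force: [1.0, 1.4, -5.4]
gripper_width: 15.8
gripper_force: 50.0
[ 448.  -128.3  120.4] [ 1.7996e+02 -1.0000e-02  8.7530e+01]
wrist boss 757 [ 446.9 -161.1   12.8] mean [ 447.  -158.5  159.1] zmed 159.8
top boss 75 [ 440.5 -187.2   16.2] mean [ 442.2 -190.6  160.3] zmed 160.4
top eye 52 [452.5   3.8  10.7] mean [453.1   3.1 160. ] zmed 160.0
top thin 6 [454.3   1.    3.7] mean [453.1   0.9  49.2] zmed 49.0
scene boss 233 [ 444.5 -177.3   24. ] mean [ 442.7 -179.   158.7] zmed 159.0
scene eye 22 [450.6   3.5  10.1] mean [449.7   5.9 157.8] zmed 158.0
scene thick 34 [ 440.9 -180.2    7.9] mean [ 439.9 -180.7   47.6] zmed 47.7
scene thin 9 [451.7  -0.6   3.5] mean [451.8  -1.5  46.8] zmed 46.9
```

View pics/wrist_3.png

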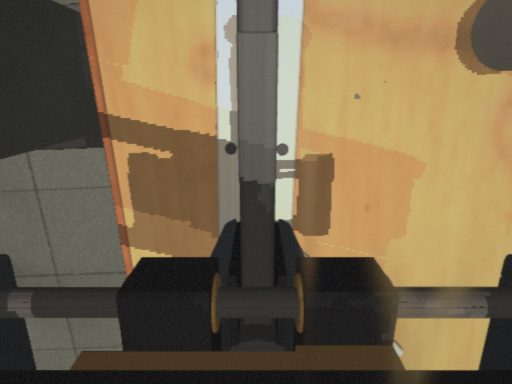

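```bash
python3 - <<'E'
from h import *
for n in ["top","scene"]:
    p=dict(np.load(n+".npz")); q=pts(p,np.ones((384,512),bool)); x,y,z=q.T
    for nm,c,r in [("thick",[444,-178],13),("thin",[452,1],9)]:
        a=q[(np.hypot(x-c[0],y-c[1])<r)&(z>43)&(z<56)]
        print(n,nm,len(a),cv2.minEnclosingCircle(a[:,:2].astype(np.float32)),a.mean(0),np.percentile(a[:,:2],[5,95],axis=0).tolist())
E
```

```text
top thick 37 ((442.55859375, -178.17567443847656), 8.233855247497559) [ 442.21722692 -177.87467029   48.25630871] [[435.09167963508935, -185.50752110527048], [449.32756285044644, -171.30473058698962]]
top thin 9 ((453.1878967285156, 0.9408471584320068), 3.8371846675872803) [453.65215933   1.33367748  49.13098311] [[451.14985389958474, -1.766407495303187], [456.0428593533187, 4.584835562016511]]
scene thick 42 ((439.7221374511719, -179.92422485351562), 8.407061576843262) [ 439.56687231 -180.62627052   46.50455933] [[434.29286271137835, -186.61384689715118], [446.71818045451846, -173.8847400350209]]
scene thin 7 ((452.5752868652344, -0.8589622974395752), 4.2101616859436035) [451.56259516  -1.31495218  47.63941473] [[448.4293053680915, -2.493342638773072], [456.02210425270664, -0.20099883594331236]]
```

View pics/scene_3.png

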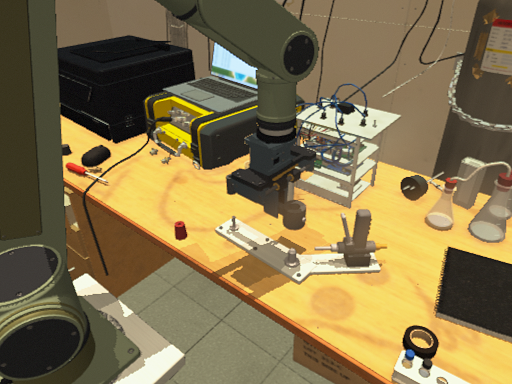

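The scene view shows the lever over the fixture with the boss at (293,213) above the thick post (291,258). The relative measurements and the rail edges in the wrist view ask for about 1.3° of turn, (-2.3, -3) mm of shift and 35 mm of descent.

```bash
python3 -m pendant '{"translation":[[-3,-2.2,0],[0,0,4],[0,0,8],[0,0,10],[0,0,8],[0,0,4],[0,0,1],[0,0,0]],"roll":[0.022,0,0,0,0,0,0,0],"hand":[255,255,255,255,255,255,255,255]}' 50
python3 fin.py 4
python3 - <<'E'
from h import *
p=dict(np.load("top.npz")); q=pts(p,np.ones((384,512),bool)); x,y,z=q.T
g=(z>7)&(z<18)&(x>395)&(x<520)&(y>-190)&(y<25); lo=[];hi=[]
for a in range(-190,25,5):
    m=g&(y>=a)&(y<a+5)
    lo.append((a+2.5,x[m].min())); hi.append((a+2.5,x[m&(x<490)].max()))
for e in (lo,hi):
    e=np.array(e); k=np.polyfit(e[:,0],e[:,1],1); print("rail edge: angle",90-np.degrees(np.arctan(k[0])),np.std(e[:,1]-np.polyval(k,e[:,0])))
E
```

```text
time_s: 22.32
ee_pos: [445.0, -131.5, 84.5]
ee_rot: [-180.0, -0.0, 86.2]
force: [0.0, -0.2, -5.2]
gripper_width: 15.3
gripper_force: 50.0
[ 445.  -131.5   84.5] [-1.7995e+02 -2.0000e-02  8.6220e+01]
wrist boss 760 [ 443.1 -165.2   12.9] mean [ 443.3 -161.7  123.1] zmed 123.9
top boss 63 [ 437.4 -189.6   14.1] mean [ 437.7 -193.5  124.3] zmed 124.4
top eye 53 [4.531e+02 1.000e-01 1.060e+01] mean [ 4.534e+02 -3.000e-01  1.241e+02] zmed 124.2
scene boss 230 [ 440.1 -181.7   23.5] mean [ 438.4 -181.8  122.7] zmed 123.0
scene eye 22 [4.499e+02 2.000e-01 1.120e+01] mean [448.    2.8 122.2] zmed 122.6
scene thick 37 [ 440.3 -180.9    8.3] mean [ 440.  -181.    47.3] zmed 47.6
scene thin 7 [453.2  -1.9   4.1] mean [452.2  -0.7  47. ] zmed 46.4
rail edge: angle 87.78464639703473 4.7851751426551905
rail edge: angle 87.06257536678021 2.1689573337295105
```

Boss and eye are within about 1.5 mm of the posts, with both tops at 124 mm: level, 30 mm of air. I'll settle for one call and hand in.

```bash
python3 -m pendant '{"translation":[[0,0,0],[0,0,0],[0,0,0],[0,0,0],[0,0,0],[0,0,0],[0,0,0],[0,0,0]],"roll":[0,0,0,0,0,0,0,0],"hand":[255,255,255,255,255,255,255,255]}' 50
python3 -c "
from workcell import env
print(env.job_done())"
```

```text
time_s: 23.13
ee_pos: [445.1, -131.6, 84.9]
ee_rot: [180.0, -0.0, 86.2]
force: [0.2, 0.2, -6.5]
gripper_width: 15.8
gripper_force: 50.0
the job is handed in; nothing more can be done
None
```

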